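# Wedge the retaining clip off the inking-roller arbor

## Robot

A 6-joint arm with a two-finger parallel gripper is mounted at the origin on the work surface. World frame = base frame: x ahead of the robot, y to its left, z up, the work surface at z = 0. Lengths are in m, angles in rad, forces in N, time in s.
With the tool pointing down it reaches from about 0.225 to 0.875 m from the base axis. Payload 3.4 kg.
Tool frame: the origin (TCP) lies between the finger pads; the fingertips stand 11 mm ahead of it and the grasp point (between the pads) lies 8 mm behind it; z points along the fingers, y is the direction in which the jaws open and shut (so a half turn about z gives the same grasp; the last joint's range is limited). The gripper opens to 85 mm and grips with 20 to 120 N. Pads are 22 mm wide; open, the fingers measure 114 mm over their backs; the gripper's body (76 mm by 85 mm) begins 54 mm behind the grasp point. The pads swing forward as they close: fully open they stand 13 mm farther back than shut.
Start: joints at [1.006, 0.276, 1.505, -0, 1.361, -0.121], TCP at [0.247, 0.519, 0.242] pointing down, gripper open.
Joint ranges: [-2.89, 2.89], [-0.75, 2.08], [0.22, 2.7], [-1.18, 4.32], [0.11, 2.71], [-2.7, 2.7]. Speed limits (rad/s): [2.57, 2.57, 3.14, 3.14, 3.14, 3.14].

## Interface

Orientations are given as a unit quaternion [w, x, y, z].
In Python, from rig import manip gives the robot as it stands. The module is installed in compiled form; this text tells all that it offers.
- The arm moves only by the tool move_arm, never from a script. Its argument "series" is a list that holds one entry, the list of rows, each a list of 7 numbers: the shift along the world's x, y, z in m, then the turn, a rotation vector about the world's x, y, z in rad, then the finger opening in m, from 0 to 0.0854. A call has 1 to 20 rows; each row shifts and turns the commanded pose from where the row before left it; what a row does not reach is not made up. A row lasts 1/12 s, in which the tool goes at most 41.7 mm and 7.16 degrees, less where a joint would pass 70% of its speed; a pose out of reach is approached as far as the arm can. A call with a gripper value outside its range is refused whole. The fingers move at their own pace and stop on an object; "newtons" is the grip in N (left out, the last holds). Time passes only in rows, so rows that do not move let the fingers close. It gives the time, the measured TCP pose, the force and the opening at its end, in the units of the state.
- manip.get_state(): the state, without advancing time (a new reading comes with each control period).
- manip.get_image(name): name is "scene" or "side" or "wrist"; returns a dict with "color" (420x560x3 uint8, red, green, blue), "fx", "fy", "cx", "cy" (pixels), "k1" (the pictures are not rectified: a ray, as slopes to the right and down, at radius r is drawn at 1 + k1 r^2 times it, then the intrinsics apply), "R" (3x3) and "t" (3): a world point X has camera coordinates R X + t; the wrist camera has in their place "tool_from_camera" (4x4, takes a point from camera to tool coordinates, whose origin is the TCP and whose axes are the flange's). Camera axes: x right, y down, z forward; pixel columns grow to the right and rows downward; lengths in m; the calibration is good to about 2 mm. A picture is of the moment at which its call begins: read the wrist's pose just before it. There is no depth.
- manip.sign_off(): hands the job in, once; it reports no verdict.
The state is a dict: "clock": time; "qpos": joint angles; "qd": joint speeds; "effort": joint torques, N m; "position": TCP position; "ee_rot": TCP orientation; "contact_force": force on the tool from outside, world axes, zero at the start; "moment": the same for the moment, N m; "width": finger opening in m.
Only numpy, scipy, OpenCV 4.12 (cv2) and the standard library are available. Lean on these libraries where they do the work, as an engineer would, in place of code of your own. Each camera call takes 0.05 s, during which the arm holds its last target.

## Task

Free the inking roller for cleaning: hold the brass wedge, slide its nose along the top of the rod from the free end and under the yellow spring clip until the wedge lifts the clip up off the rod; do not touch the clip with the gripper or arm while it is on the rod. Then lay both the clip and the wedge in the white tray, let go, and leave the other things on the bench as they are.

Things in the scene. Friction and masses are not known exactly. Their poses are not given: they have to be found in the camera images.
- stand: Green roller stand, fixed: base 250 x 80 x 14 mm, one upright, a horizontal steel rod held by it at one end. Origin on the bench under the clip's place; x along the rod from its free end to the black roller, z up. Rod axis 95 mm up, diameter 24 mm; free end at x = -45 mm, bare up to x = +72 mm, then a brass washer (radius 20) and the roller (radius 28, to x = 180).
- rod_end (a point): Centre of the rod's free end face (stand x = -45 mm), on the rod's axis; same axes as the stand.
- clip_seat (a point): Point fixed to the stand (same axes), 7 mm above the rod's axis, 5 mm below the rod's top, where clip_center lies while the clip is on the rod. A groove and, behind the clip (x = 6 to 11 mm), a dark forked backstop, its two ears 24 mm apart and up to 34 mm above the axis, keep it from being pushed along the rod; the blade passes between the ears.
- clip_center (a point): Yellow spring clip on the rod: 36 mm wide across it, 10 long along it, 29 high; this point is half-way up, x along the rod as the stand's. Crown 4 mm thick, underside 11 mm above this point: a gap 6 mm high, 30 wide, between rod and crown, open along the rod. It narrows to 18 mm 2 mm below this point. Sprung jaws grip under the rod; a lift of 7 mm (5 to 10 N) frees it, astride the wedge.
- wedge_grip (a point): Wedge, about 120 g, underside down: wooden handle 44 mm long (x), 22 wide (y), 36 high, brass blade 11 mm wide in front. This point is in the handle's middle, 22 mm above the underside; x points to the nose, z up. In front of this point: 22 to 35 mm a seat 18 mm above the underside, 36 to 38 mm a lip 2 mm higher that keeps the clip on it, then a ramp to the 2 mm thick nose at 88 mm.
- wedge_tip (a point): Middle of the wedge's nose edge, 1 mm above the underside and 88 mm in front of wedge_grip; same axes.
- tray: White open tray, fixed, 160 (x) x 220 (y) x 26 mm high, walls and floor 4 mm thick; origin under its middle on the bench, z up.
- ink_knife: Bystander: ink knife (spatula) with a dark wooden handle, 190 mm long, lying along its x; origin on the bench under its middle.
- ink_jar: Bystander: ink jar, 60 mm across, 65 mm high; origin under its middle.
- ink_tin: Bystander: dark ink tin, 72 mm across, 55 mm high; origin under its middle.

How it is judged:
On the way:
1. the wedge's nose has passed under the clip and the wedge carries the clip at least 7 mm up off its seat, the robot not touching the clip (x of wedge_tip in the frame of clip_center between 0.02 and 0.095 m and z of clip_center in the frame of clip_seat above 0.007 m and y of wedge_tip in the frame of clip_center between -0.012 and 0.012 m and contact force between clip and wedge above 0.02 N and contact force between the fingers and clip below 0.2 N), for 0.05 s.
At the end, for the whole second after the job is handed in: The clip's centre, the wedge's handle centre and its nose all lie within the tray's outline (inside its walls) and less than 45 mm above the tray's underside, clip and wedge released and at rest (slower than 20 mm/s) (x of clip_center in the frame of tray between -0.078 and 0.078 m and y of clip_center in the frame of tray between -0.108 and 0.108 m and z of clip_center in the frame of tray between -0.002 and 0.045 m and x of wedge_grip in the frame of tray between -0.078 and 0.078 m and y of wedge_grip in the frame of tray between -0.108 and 0.108 m and z of wedge_grip in the frame of tray between -0.002 and 0.045 m and x of wedge_tip in the frame of tray between -0.078 and 0.078 m and y of wedge_tip in the frame of tray between -0.108 and 0.108 m and z of wedge_tip in the frame of tray between -0.002 and 0.045 m and linear speed of each of clip, wedge below 0.02 m/s); the robot touches nothing.
It fails at once if the robot's fingers or arm touch the clip (over 0.5 N) while it is on the rod (within 6 mm of its seat) (distance between clip_center and clip_seat below 0.006 m and contact force between any of the fingers, the arm and clip above 0.5 N).
It fails at once if a bystander (ink knife, ink jar or ink tin) is shifted by more than 40 mm (distance of any of ink_knife, ink_jar, ink_tin from where it was at the start of the episode above 0.04 m).
It also fails if it takes over 51 s, if anything falls off the work surface, if the arm or the gripper's body presses on something with over 40 N, if the wrist force passes 120 N, or if a joint passes its speed limit or range.

## Working session

There is one attempt and no reset: what is moved stays moved. The work goes in short steps, Python scripts to look and compute and a tool call to move; the robot and the scene stay as the last step left them, time stands still between calls to the robot, and variables do not carry over. Pictures are saved under pics/ and viewed, and the job is handed in when it is done.

Besides the shell and the picture viewer there is one more tool, called after ">>>" by a JSON object that holds its "api" and its "payload", one argument or row to a line. move_arm: Moves the arm, as the interface text tells. Its arguments: {"type":"object","properties":{"series":{"type":"array"},"newtons":{"type":"number"}},"required":["series"]}

```bash
mkdir -p pics; ls; cat > h.py <<'E'
import numpy as np, cv2
from rig import manip
def snap(n,tag):
    d=manip.get_image(n); cv2.imwrite(f'pics/{tag}.png',cv2.cvtColor(np.asarray(d['color']),cv2.COLOR_RGB2BGR)); 
    np.save(f'pics/{tag}.npy',d,allow_pickle=True); return d
def load(tag): return np.load(f'pics/{tag}.npy',allow_pickle=True).item()
def slopes(d,u,v):
    K=np.array([[d['fx'],0,d['cx']],[0,d['fy'],d['cy']],[0,0,1.]])
    p=cv2.undistortPoints(np.array([[[u,v]]],float),K,np.array([d['k1'],0,0,0,0.]))
    return np.array([p[0,0,0],p[0,0,1],1.])
def ray(d,u,v):
    R=np.asarray(d['R']);t=np.asarray(d['t']); r=R.T@slopes(d,u,v); return -R.T@t, r/np.linalg.norm(r)
def onz(d,u,v,z):
    o,r=ray(d,u,v); return o+r*(z-o[2])/r[2]
def cross(rays):
    A=np.zeros((3,3));b=np.zeros(3)
    for o,r in rays:
        P=np.eye(3)-np.outer(r,r);A+=P;b+=P@o
    x=np.linalg.solve(A,b); return x,[np.linalg.norm((np.eye(3)-np.outer(r,r))@(x-o)) for o,r in rays]
def proj(d,X):
    K=np.array([[d['fx'],0,d['cx']],[0,d['fy'],d['cy']],[0,0,1.]])
    p,_=cv2.projectPoints(np.asarray(X,float).reshape(-1,3),cv2.Rodrigues(np.asarray(d['R'],float))[0],np.asarray(d['t'],float),K,np.array([d['k1'],0,0,0,0.]))
    return p[:,0]
E
python3 - <<'E'
from h import *
print(manip.get_state())
for n in ('scene','side','wrist'):
    d=snap(n,n+'0'); print({k:v for k,v in d.items() if k!='color'})
E
```

```text
pics
{'clock': 0.0, 'qpos': array([ 1.00600724e+00,  2.76594603e-01,  1.50610372e+00, -1.03158436e-05,
        1.36067250e+00, -1.21007370e-01]), 'qd': array([-1.38565753e-03, -5.00083920e-05,  1.64683617e-03, -9.43709316e-04,
        1.18753442e-03, -9.35434565e-04]), 'effort': array([ 1.06446296e-03, -4.16777194e+01, -2.45805699e+01,  1.70205267e-04,
        1.09512595e-02,  1.90504956e-06]), 'position': array([0.24663132, 0.51888403, 0.24145162]), 'ee_rot': array([-2.94176822e-04,  2.20073374e-01,  9.75482916e-01, -8.39022865e-04]), 'contact_force': array([-0.56750812,  0.19159174, -0.19996663]), 'moment': array([-0.0303309 ,  0.01495775, -0.00383762]), 'width': 0.08539461856495215}
{'fx': 438.30092623831894, 'fy': 438.30092623831894, 'cx': 278.1125701101586, 'cy': 212.83163343993212, 'k1': -0.12176212344127171, 'R': array([[ 0.81325988,  0.5814269 ,  0.02347613],
       [ 0.34137619, -0.44404441, -0.82842432],
       [-0.47124374,  0.68173846, -0.55960881]]), 't': array([-0.46974943, -0.08379757,  1.30557694])}
{'fx': 437.45316424556796, 'fy': 437.45316424556796, 'cx': 281.2241107491597, 'cy': 206.86455117901212, 'k1': -0.01727644366405226, 'R': array([[ 0.94760265, -0.31914574,  0.01397187],
       [-0.21699764, -0.67517122, -0.70502188],
       [ 0.23443813,  0.66504874, -0.70904791]]), 't': array([-0.50675685,  0.22468111,  0.93704672])}
{'fx': 353.83522102565877, 'fy': 353.83522102565877, 'cx': 285.8301225542773, 'cy': 209.30936441720232, 'k1': -0.08680101327850981, 'tool_from_camera': array([[-7.45040355e-04, -9.55381370e-01, -2.95374142e-01,
         7.63224112e-02],
       [ 9.99999629e-01, -8.39281569e-04,  1.92277820e-04,
         1.05368324e-03],
       [-4.31600720e-04, -2.95373889e-01,  9.55381641e-01,
        -1.31340771e-01],
       [ 0.00000000e+00,  0.00000000e+00,  0.00000000e+00,
         1.00000000e+00]])}
```

View pics/scene0.png

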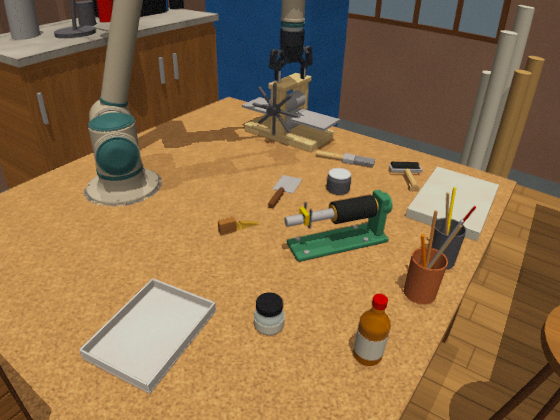

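View pics/side0.png

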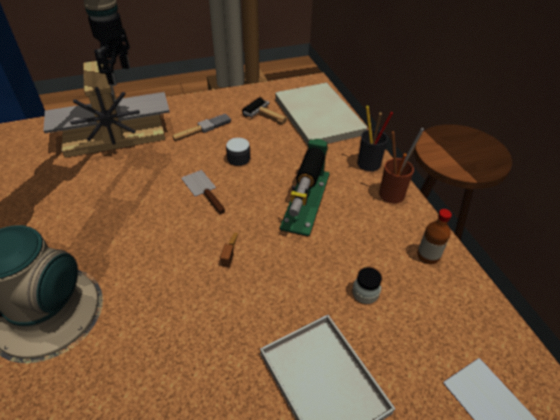

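View pics/wrist0.png

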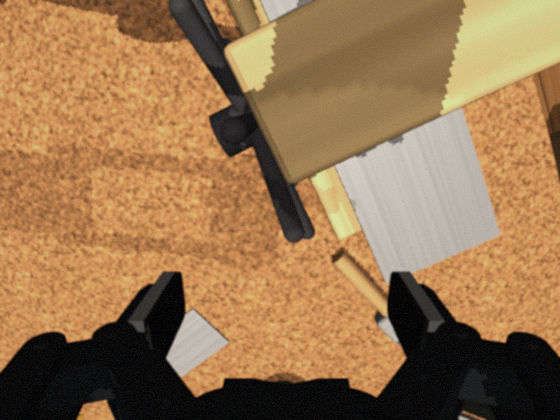

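The scene view shows the wedge at about (238,226), the clip at (306,215), the tray at (150,330), the knife at (283,190), the tin at (339,181) and the jar at (269,314). In the side view the wedge is at (229,250) and the clip at (299,194). I'll zoom in next.

```bash
python3 - <<'E'
from h import *
a=cv2.imread('pics/scene0.png');b=cv2.imread('pics/side0.png')
c=cv2.resize(a[170:270,205:405],None,fx=4,fy=4,interpolation=cv2.INTER_CUBIC); cv2.imwrite('pics/zs.png',c)
c=cv2.resize(b[130:275,200:345],None,fx=4,fy=4,interpolation=cv2.INTER_CUBIC); cv2.imwrite('pics/zi.png',c)
s=load('scene0');i=load('side0')
for n,ps,pi in [('wedge',(238,226),(230,249)),('clip',(306,215),(299,194)),('rod_end',(289,221),(292,215)),('rollerfar',(377,206),(318,150)),('knife',(279,197),(210,194)),('jar',(269,310),(368,285)),('tin',(339,181),(238,151))]:
    print(n,cross([ray(s,*ps),ray(i,*pi)]))
for p in [(155,283),(215,298),(86,340),(148,380)]: print('tray',onz(s,*p,.026))
for p in [(328,320),(388,400),(262,352)]: print('trayside',onz(i,*p,.026))
E
```

```text
wedge (array([0.4180881 , 0.04290496, 0.00578907]), [np.float64(0.0011812056437670467), np.float64(0.0011812056437668986)])
clip (array([0.60306448, 0.07299015, 0.10422742]), [np.float64(0.0020245619487607933), np.float64(0.0020245619487608084)])
rod_end (array([0.57360877, 0.03960649, 0.08528622]), [np.float64(0.005955910087088407), np.float64(0.005955910087088504)])
rollerfar (array([0.7144661 , 0.22529956, 0.09652095]), [np.float64(0.0036721612974247417), np.float64(0.0036721612974246537)])
knife (array([0.41151065, 0.24260719, 0.00053867]), [np.float64(0.006351770357947517), np.float64(0.006351770357947612)])
jar (array([ 0.67558114, -0.17233996,  0.03823577]), [np.float64(0.0030434715815472633), np.float64(0.0030434715815472256)])
tin (array([0.52753686, 0.38085549, 0.02645504]), [np.float64(0.00010292256024062122), np.float64(0.00010292256024067933)])
tray [ 0.42885785 -0.24443605  0.026     ]
tray [ 0.56036287 -0.19922412  0.026     ]
tray [ 0.44379009 -0.43053059  0.026     ]
tray [ 0.60168415 -0.41587931  0.026     ]
trayside [ 0.56188564 -0.22136862  0.026     ]
trayside [ 0.60180411 -0.40633024  0.026     ]
trayside [ 0.41196119 -0.24604089  0.026     ]
```

View pics/zs.png

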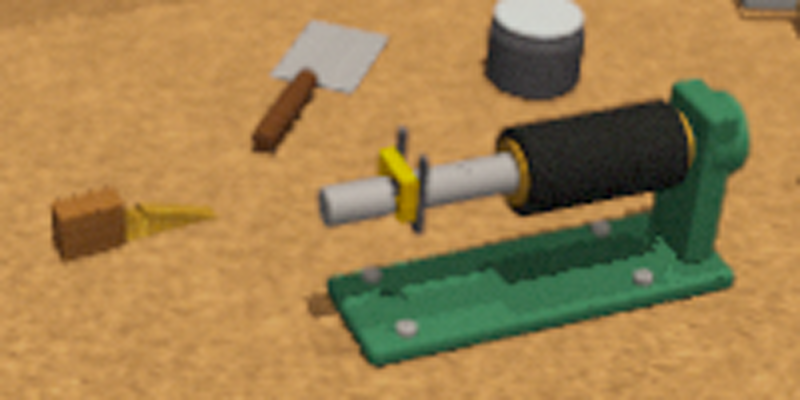

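View pics/zi.png

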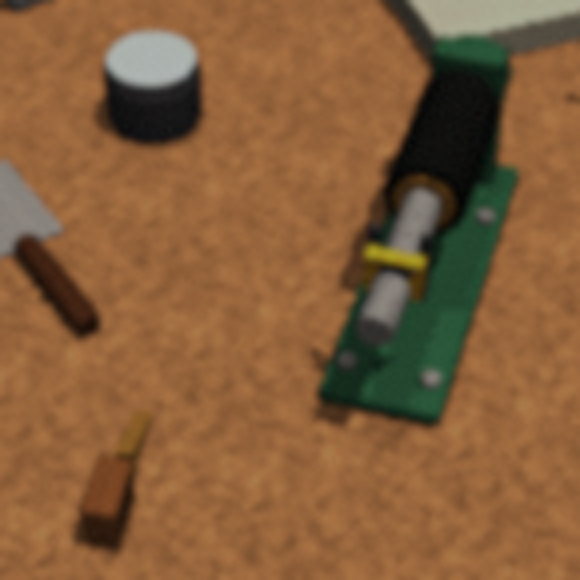

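```bash
python3 - <<'E'
from h import *
s=load('scene0');i=load('side0')
S=lambda x,y:(205+(x-1.5)/4,170+(y-1.5)/4)
I=lambda x,y:(200+(x-1.5)/4,130+(y-1.5)/4)
for n,a,b in [('tip',(212,213),(146,415)),('rodtip_c',(328,208),(375,326)),('handle top rear far',(55,205),(85,515)),('washer/rod joint',(516,178),(424,193))]:
    print(n,cross([ray(s,*S(*a)),ray(i,*I(*b))]))
print('tip on bench',onz(s,*S(212,213),.001),onz(i,*I(146,415),.001))
for n,a in [('rear low',(65,258)),('front low near',(128,240))]: print(n,onz(s,*S(*a),0))
for a in [(380,360),(730,280),(333,283)]: print('base s',onz(s,*S(*a),.014))
for a in [(437,415),(515,172),(322,392)]: print('base i',onz(i,*I(*a),.014))
E
```

```text
tip (array([0.44549405, 0.09093037, 0.00090217]), [np.float64(0.00077832954370978), np.float64(0.0007783295437097529)])
rodtip_c (array([0.57503539, 0.03406583, 0.093892  ]), [np.float64(0.000692994129150967), np.float64(0.0006929941291508904)])
handle top rear far (array([0.38816733, 0.00196273, 0.03151254]), [np.float64(0.001729831706366373), np.float64(0.0017298317063664448)])
washer/rod joint (array([0.64402169, 0.13381787, 0.09214382]), [np.float64(0.0032907889172595875), np.float64(0.003290788917259548)])
tip on bench [0.44526386 0.09196287 0.001     ] [0.4452614  0.08982737 0.001     ]
rear low [ 0.40042104 -0.00312718  0.        ]
front low near [0.41978154 0.03617275 0.        ]
base s [0.6243102  0.02013603 0.014     ]
base s [0.75783879 0.21672639 0.014     ]
base s [0.56099579 0.06395701 0.014     ]
base i [0.61481163 0.02301886 0.014     ]
base i [0.75152949 0.22165443 0.014     ]
base i [0.55294537 0.0632065  0.014     ]
```

>>> {"api": "move_arm", "payload": {
  "series": [
    [[0.013,-0.035,0,0,0,-0.1155,0.0854],[0.013,-0.035,0,0,0,-0.1155,0.0854],[0.013,-0.035,0,0,0,-0.1155,0.0854],[0.013,-0.035,0,0,0,-0.1155,0.0854],[0.013,-0.035,0,0,0,-0.1155,0.0854],[0.013,-0.035,0,0,0,-0.1155,0.0854],[0.013,-0.035,0,0,0,-0.1155,0.0854],[0.013,-0.035,0,0,0,-0.1155,0.0854],[0.013,-0.035,0,0,0,-0.1155,0.0854],[0.013,-0.035,0,0,0,-0.1155,0.0854],[0.013,-0.035,0,0,0,-0.1155,0.0854],[0.013,-0.035,0,0,0,-0.1155,0.0854],[0.013,-0.035,0,0,0,-0.1155,0.0854],[0.013,-0.035,0,0,0,-0.1155,0.0854],[0,0,0,0,0,0,0.0854],[0,0,0,0,0,0,0.0854],[0,0,0,0,0,0,0.0854]]
  ]
}}

```text
clock: 1.57
position: [0.4284, 0.0296, 0.242]
ee_rot: [-0.001, 0.858, 0.514, -0.0]
contact_force: [0.4, -0.8, 0.5]
width: 0.0853
```

```bash
cat >> h.py <<'E'
from scipy.spatial.transform import Rotation as Ro
def wsnap(tag):
    st=manip.get_state(); d=manip.get_image('wrist')
    q=st['ee_rot']; T=np.eye(4);T[:3,:3]=Ro.from_quat([q[1],q[2],q[3],q[0]]).as_matrix();T[:3,3]=st['position']
    C=T@np.asarray(d['tool_from_camera']); d['R']=C[:3,:3].T; d['t']=-C[:3,:3].T@C[:3,3]
    cv2.imwrite(f'pics/{tag}.png',cv2.cvtColor(np.asarray(d['color']),cv2.COLOR_RGB2BGR)); np.save(f'pics/{tag}.npy',d,allow_pickle=True)
    print(st['clock'],st['position'],Ro.from_matrix(T[:3,:3]).as_euler('zyx',degrees=True),st['width'],st['contact_force']); return d
E
python3 -c "
from h import *
wsnap('w1'); print(manip.get_state()['qpos'])"
```

```text
1.5667 [0.42839678 0.02955993 0.24199926] [-6.19145047e+01 -7.02512006e-02 -1.79949892e+02] 0.08531300290393541 [ 0.35106878 -0.77637312  0.45857548]
[-9.27142391e-02  5.40862262e-02  1.78536711e+00  6.61716610e-04
  1.30320813e+00  3.95977997e-01]
```

View pics/w1.png

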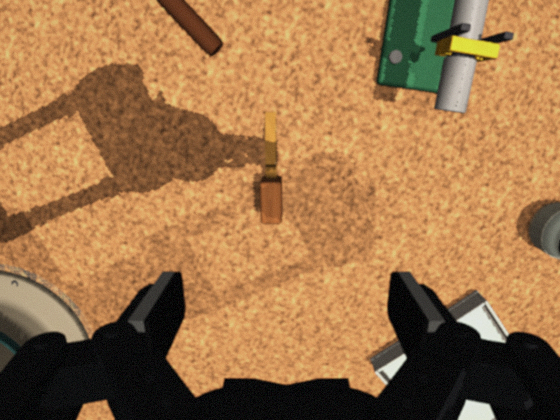

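The wrist view shows the wedge almost exactly along the tool x axis, with the handle at (271,200) and the nose at (270,112). The clip is at (470,47) and the rod end at (452,108).

```bash
python3 - <<'E'
from h import *
d=load('w1'); im=cv2.imread('pics/w1.png')
c=cv2.resize(im[100:235,225:320],None,fx=5,fy=4.4,interpolation=cv2.INTER_CUBIC)
c=cv2.resize(im[100:235,225:320],None,fx=4.4,fy=4.4,interpolation=cv2.INTER_CUBIC)
e=cv2.resize(im[0:125,375:525],None,fx=2.5,fy=2.5,interpolation=cv2.INTER_CUBIC)
o=np.zeros((600,800,3),np.uint8); o[:c.shape[0],:c.shape[1]]=c; o[:e.shape[0],420:420+e.shape[1]]=e[:,:380]
cv2.imwrite('pics/zw1.png',o)
E
```

```text
(no output)
```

View pics/zw1.png

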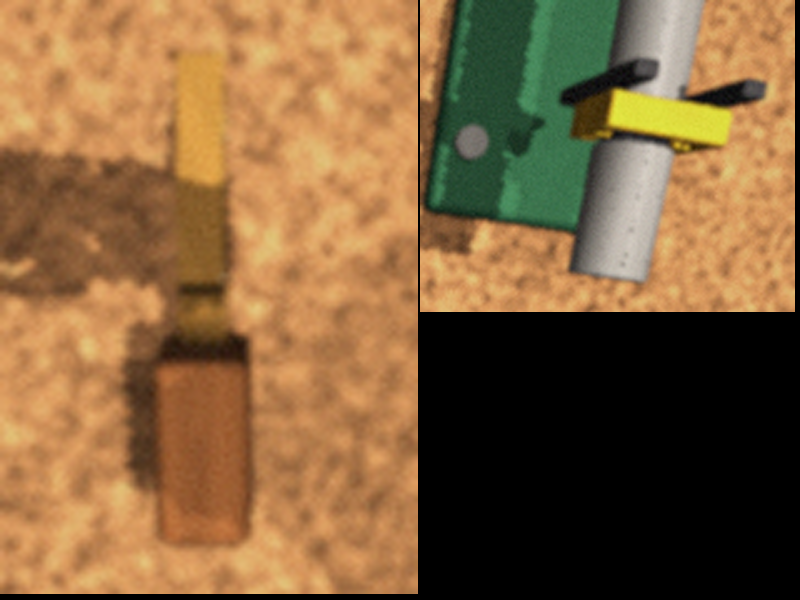

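```bash
python3 - <<'E'
from h import *
d=load('w1')
W=lambda x,y:(225+(x+.5)/4.4-.5,100+(y+.5)/4.4-.5)
c=[onz(d,*W(*p),.036) for p in [(159,361),(249,361),(249,544),(159,542)]]
for x in c: print(x)
m=sum(c)/4; t=onz(d,*W(200,52),.001); f=(c[0]+c[1])/2;r=(c[2]+c[3])/2
print('center',m,'tip',t,'len',np.linalg.norm(f-r),np.linalg.norm(c[0]-c[1]))
v=t-m; print('dist',np.hypot(*v[:2]),'yaw tip',np.degrees(np.arctan2(v[1],v[0])),'yaw handle',np.degrees(np.arctan2(*(f-r)[[1,0]])))
# rod end/clip
E=lambda x,y:(375+(x-420+.5)/2.5-.5,(y+.5)/2.5-.5)
a=[onz(d,*E(*p),.095) for p in [(571,270),(646,282),(594,145),(668,145)]]
for x in a:print('rod',x)
k=[onz(d,*E(*p),.117) for p in [(609,125),(728,146),(613,90),(730,108)]]  # clip crown top: axis 95+22
for x in k:print('clip',x)
k=np.array(k); print(np.mean(k,0),np.degrees(np.arctan2(*(k[1]-k[0])[[1,0]]))+90,np.linalg.norm(k[1]-k[0]),np.linalg.norm(k[2]-k[0]))
E
```

```text
[0.40578844 0.04214282 0.036     ]
[0.42338889 0.03273336 0.036     ]
[ 0.40298564 -0.00508467  0.036     ]
[0.38497037 0.00507057 0.036     ]
center [0.40428333 0.01871552 0.036     ] tip [0.44400987 0.09607074 0.001     ] len 0.0427426888197792 0.019957792863902094
dist 0.08695992088404376 yaw tip 62.81678846186442 yaw handle 61.17060595150881
rod [0.56324309 0.03993537 0.095     ]
rod [0.5834962  0.02564497 0.095     ]
rod [0.58379006 0.07078496 0.095     ]
rod [0.60473713 0.06062346 0.095     ]
clip [0.58022511 0.07589049 0.117     ]
clip [0.60960612 0.05562344 0.117     ]
clip [0.58480657 0.08386585 0.117     ]
clip [0.6138386 0.0648987 0.117    ]
[0.5971191  0.07006962 0.117     ] 55.40204974720485 0.03569309625761924 0.009197623487514966
```

>>> {"api": "move_arm", "payload": {
  "series": [
    [[-0.0052,-0.0027,0,0,0,0.01,0.06],[-0.0052,-0.0027,-0.02,0,0,0,0.06],[-0.0052,-0.0027,-0.025,0,0,0,0.06],[-0.0052,-0.0027,-0.03,0,0,0,0.06],[-0.0049,-0.0028,-0.035,0,0,0,0.06],[0,0,-0.035,0,0,0,0.06],[0,0,-0.03,0,0,0,0.06],[0,0,-0.025,0,0,0,0.06],[0,0,-0.015,0,0,0,0.06],[0,0,-0.011,0,0,0,0.06],[0,0,0,0,0,0,0.06],[0,0,0,0,0,0,0.06]]
  ]
}}

```text
clock: 2.62
position: [0.4024, 0.0167, 0.0163]
ee_rot: [-0.0, 0.854, 0.52, -0.001]
contact_force: [-0.5, -0.1, 0.4]
width: 0.0601
```

```bash
python3 -c "
from h import *
wsnap('w2')"
```

```text
2.6167 [0.40244987 0.01665801 0.01626054] [-6.26448790e+01 -7.68914377e-02 -1.79991528e+02] 0.06008736195351772 [-0.45357705 -0.13616261  0.35163045]
```

View pics/w2.png

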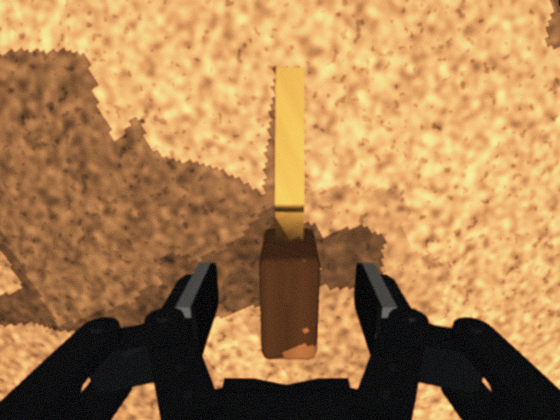

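The handle sits centred between the pads, with the wedge along the image column at about 289. I'll close now.

>>> {"api": "move_arm", "payload": {
  "series": [
    [[0,0,0,0,0,0,0.04],[0,0,0,0,0,0,0.015],[0,0,0,0,0,0,0.01],[0,0,0,0,0,0,0.01],[0,0,0,0,0,0,0.01],[0,0,0,0,0,0,0.01]]
  ],
  "newtons": 80
}}

```text
clock: 3.17
position: [0.4038, 0.0157, 0.0173]
ee_rot: [0.001, 0.855, 0.519, 0.001]
contact_force: [-0.7, 1.1, 6.9]
width: 0.0208
```

```bash
python3 -c "
from h import *
wsnap('w3')"
```

```text
3.1667 [0.40383423 0.01572386 0.01732157] [-6.24942268e+01  1.10470121e-01  1.79995298e+02] 0.020764298370436914 [-0.67270105  1.13508521  6.92185265]
```

View pics/w3.png

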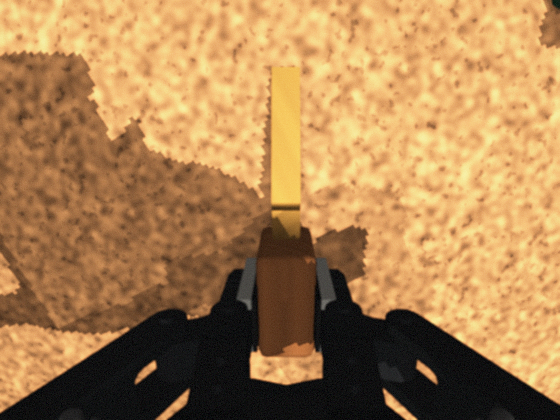

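>>> {"api": "move_arm", "payload": {
  "series": [
    [[0,0,0.02,0,0,0,0.01],[0,0,0.03,0,0,0,0.01],[0,0,0.035,0,0,0,0.01],[0.0102,-0.0078,0.035,0,0,-0.02,0.01],[0.0204,-0.0156,0.035,0,0,-0.025,0.01],[0.0204,-0.0156,0.008,0,0,-0.025,0.01],[0.0204,-0.0156,0,0,0,-0.025,0.01],[0.0204,-0.0156,0,0,0,-0.025,0.01],[0.0102,-0.0078,0,0,0,-0.004,0.01],[0,0,0,0,0,0,0.01],[0,0,0,0,0,0,0.01],[0,0,0,0,0,0,0.01]]
  ]
}}

```text
clock: 4.22
position: [0.5025, -0.0607, 0.1773]
ee_rot: [-0.001, 0.885, 0.465, -0.001]
contact_force: [0.6, 0.4, -1.6]
width: 0.021
```

```bash
python3 - <<'E'
from h import *
wsnap('w4'); snap('scene','s4'); snap('side','i4')
a=cv2.imread('pics/s4.png');b=cv2.imread('pics/i4.png');w=cv2.imread('pics/w4.png')
cv2.imwrite('pics/zs4.png',cv2.resize(a[170:270,225:425],None,fx=4,fy=4,interpolation=cv2.INTER_CUBIC))
cv2.imwrite('pics/zi4.png',cv2.resize(b[130:275,210:355],None,fx=4,fy=4,interpolation=cv2.INTER_CUBIC))
E
```

```text
4.2167 [ 0.50252476 -0.06070869  0.17728029] [-5.54190427e+01 -1.70894024e-01 -1.79930486e+02] 0.021022683073418078 [ 0.60868885  0.43373894 -1.58515201]
```

View pics/w4.png

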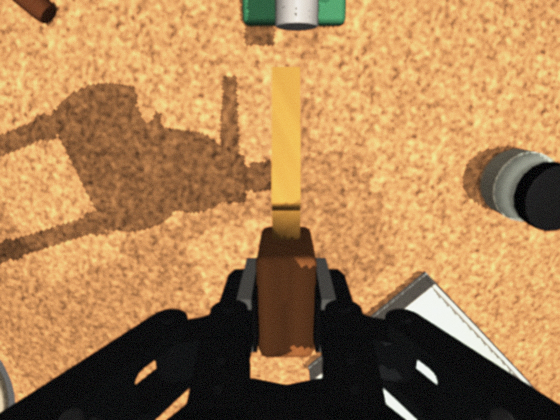

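View pics/zs4.png

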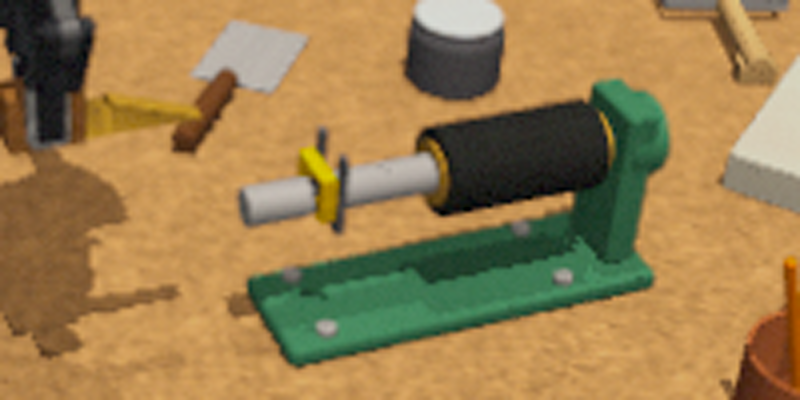

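View pics/zi4.png

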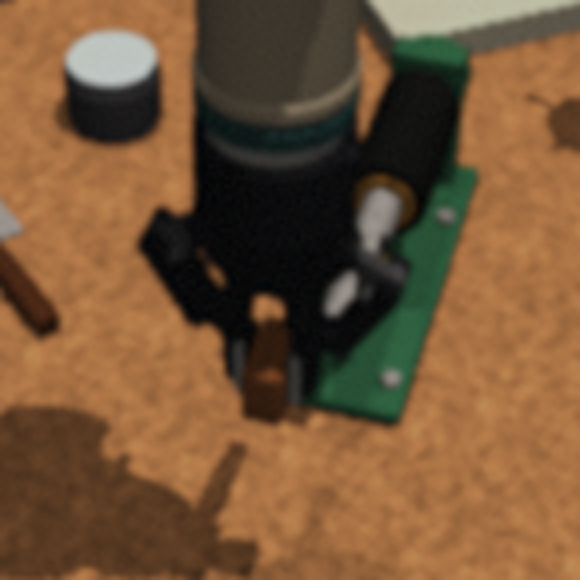

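```bash
python3 - <<'E'
from h import *
d=load('w4'); im=cv2.imread('pics/w4.png')
hsv=cv2.cvtColor(im,cv2.COLOR_BGR2HSV)
for v in (2,6,10,14,18,22):
    r=hsv[v]; print(v,[u for u in range(255,335) if r[u,1]<60 and r[u,2]>90][0::200], [u for u in range(255,335) if r[u,1]<60 and r[u,2]>90][-1:])
for p in [(278,22),(318,22),(298,28)]: print(onz(d,*p,.095))
st=manip.get_state()
q=st['ee_rot'];R=Ro.from_quat([q[1],q[2],q[3],q[0]]).as_matrix()
zt=st['position'][2]-.0163
t=onz(d,286,67,zt); print('tip',t,'in tool',R.T@(t-st['position']), 'wedge seat mid',R.T@(onz(d,286,200,zt+.019)-st['position']),'handle top rear',R.T@(onz(d,286,354,zt+.035)-st['position']))
r=onz(d,298,26,.095); print('rod end in tool',R.T@(r-st['position']))
print(np.degrees(np.arctan2(R[1,0],R[0,0])))
E
```

```text
2 [277] [317]
6 [276] [318]
10 [277] [317]
14 [276] [317]
18 [276] [317]
22 [276] [318]
[0.56556454 0.0406182  0.095     ]
[0.58386858 0.02804493 0.095     ]
[0.57292177 0.03170024 0.095     ]
tip [0.55249427 0.0134349  0.16147899] in tool [ 0.08909925 -0.00141032  0.01627921] wedge seat mid [ 0.04024982 -0.00141512 -0.00270848] handle top rear [-0.01702651 -0.00143453 -0.01869404]
rod end in tool [0.11679873 0.00512581 0.08274358]
55.44543918080967
```

>>> {"api": "move_arm", "payload": {
  "series": [
    [[0.0018,-0.0012,-0.012,0,0,0,0.01],[0.0018,-0.0013,-0.013,0,0,0,0.01],[0.0017,-0.0012,-0.013,0,0,0,0.01],[0,0,-0.013,0,0,0,0.01],[0,0,0,0,0,0,0.01],[0,0,0,0,0,0,0.01],[0,0,0,0,0,0,0.01]]
  ]
}}

```text
clock: 4.95
position: [0.5098, -0.0651, 0.1276]
ee_rot: [0.0, 0.885, 0.465, 0.0]
contact_force: [0.0, -0.0, -2.0]
width: 0.0212
```

```bash
python3 - <<'E'
from h import *
d=wsnap('w5'); snap('scene','s5')
a=cv2.imread('pics/s5.png')
cv2.imwrite('pics/zs5.png',cv2.resize(a[180:250,245:345],None,fx=8,fy=8,interpolation=cv2.INTER_CUBIC))
E
```

```text
4.95 [ 0.50981861 -0.06509746  0.12760302] [-5.54240708e+01  5.15019413e-02  1.79986496e+02] 0.02115040517202958 [ 0.03894481 -0.00863799 -1.95807697]
```

View pics/w5.png

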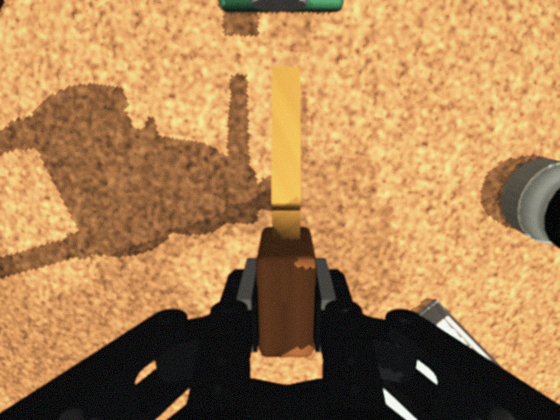

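View pics/zs5.png

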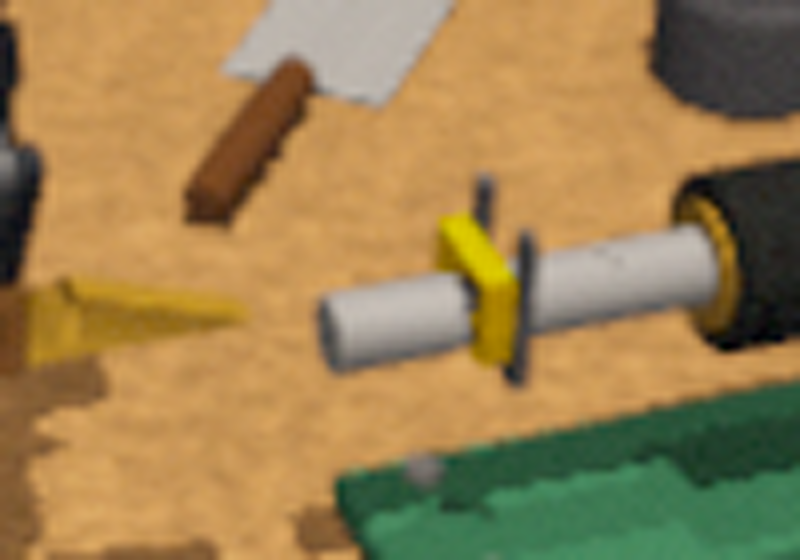

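>>> {"api": "move_arm", "payload": {
  "series": [
    [[0.004,0.0058,0,0,0,0,0.01],[0.0047,0.0068,0,0,0,0,0.01],[0.0057,0.0082,0,0,0,0,0.01],[0.0057,0.0082,0,0,0,0,0.01],[0.0026,0.0038,0,0,0,0,0.01],[0,0,0,0,0,0,0.01],[0,0,0,0,0,0,0.01],[0,0,0,0,0,0,0.01]]
  ]
}}

```text
clock: 5.72
position: [0.5322, -0.0325, 0.1268]
ee_rot: [-0.0, 0.885, 0.465, -0.0]
contact_force: [-1.2, -0.9, -1.2]
width: 0.0209
```

```bash
python3 - <<'E'
from h import *
d=wsnap('w6'); snap('scene','s6'); snap('side','i6')
a=cv2.imread('pics/s6.png')
cv2.imwrite('pics/zs6.png',cv2.resize(a[180:250,245:345],None,fx=8,fy=8,interpolation=cv2.INTER_CUBIC))
a=cv2.imread('pics/w6.png')
cv2.imwrite('pics/zw6.png',cv2.resize(a[0:130,210:370],None,fx=5,fy=4.6,interpolation=cv2.INTER_CUBIC))
E
```

```text
5.7167 [ 0.53216855 -0.03248925  0.12676513] [-5.54198420e+01 -3.37212570e-02  1.79984724e+02] 0.02090376603870525 [-1.20804259 -0.91690722 -1.23131176]
```

View pics/zw6.png

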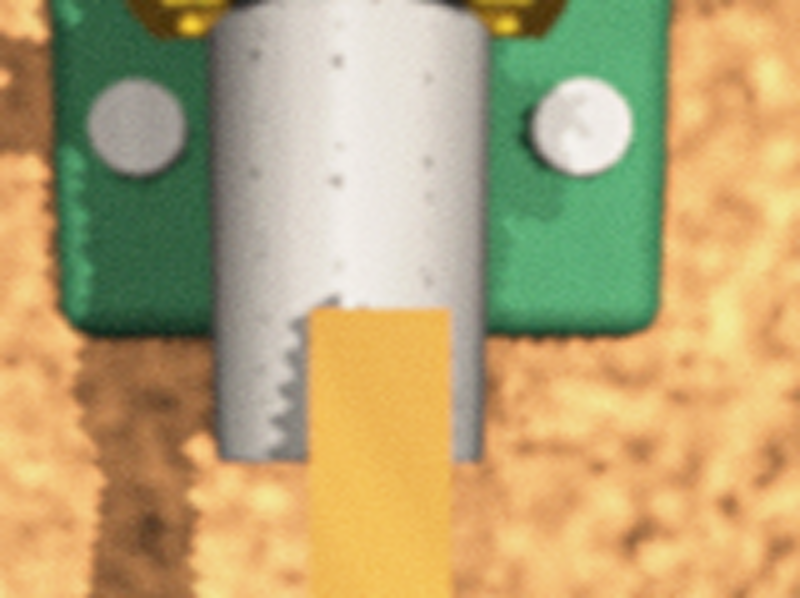

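View pics/zs6.png

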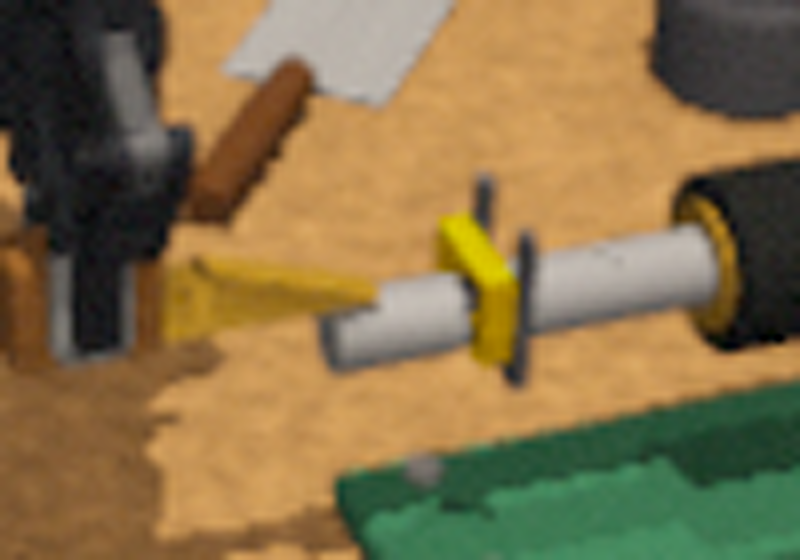

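View pics/i6.png

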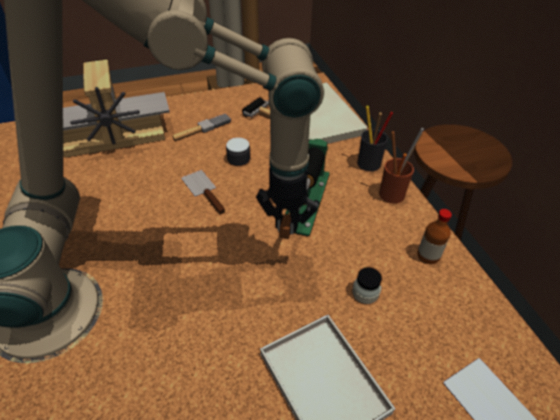

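The blade is centred about 2.5 mm to the right of the rod axis (zoom columns 381 against 351). The nose lies 12 mm past the rod end, just above the rod. I'll correct sideways, lower 1 mm and advance to just short of the clip.

>>> {"api": "move_arm", "payload": {
  "series": [
    [[-0.0011,0.0007,-0.0005,0,0,0,0.01],[-0.001,0.0007,-0.0005,0,0,0,0.01],[0.0034,0.0049,0,0,0,0,0.01],[0.0034,0.0049,0,0,0,0,0.01],[0.0034,0.0049,0,0,0,0,0.01],[0.0034,0.0049,0,0,0,0,0.01],[0,0,0,0,0,0,0.01],[0,0,0,0,0,0,0.01],[0,0,0,0,0,0,0.01]]
  ]
}}

```text
clock: 6.62
position: [0.5438, -0.0114, 0.1258]
ee_rot: [0.0, 0.885, 0.465, -0.0]
contact_force: [-0.1, -0.0, -2.0]
width: 0.0205
```

```bash
python3 - <<'E'
from h import *
d=wsnap('w7'); snap('scene','s7')
a=cv2.imread('pics/s7.png')
cv2.imwrite('pics/zs7.png',cv2.resize(a[180:250,245:345],None,fx=8,fy=8,interpolation=cv2.INTER_CUBIC))
a=cv2.imread('pics/w7.png')
cv2.imwrite('pics/zw7.png',cv2.resize(a[0:130,210:370],None,fx=5,fy=4.6,interpolation=cv2.INTER_CUBIC))
E
```

```text
6.6167 [ 0.54378084 -0.01139549  0.12581899] [-5.54255866e+01 -2.19584318e-02  1.79986226e+02] 0.020496231259838436 [-0.11716148 -0.0456675  -1.97555164]
```

View pics/zw7.png

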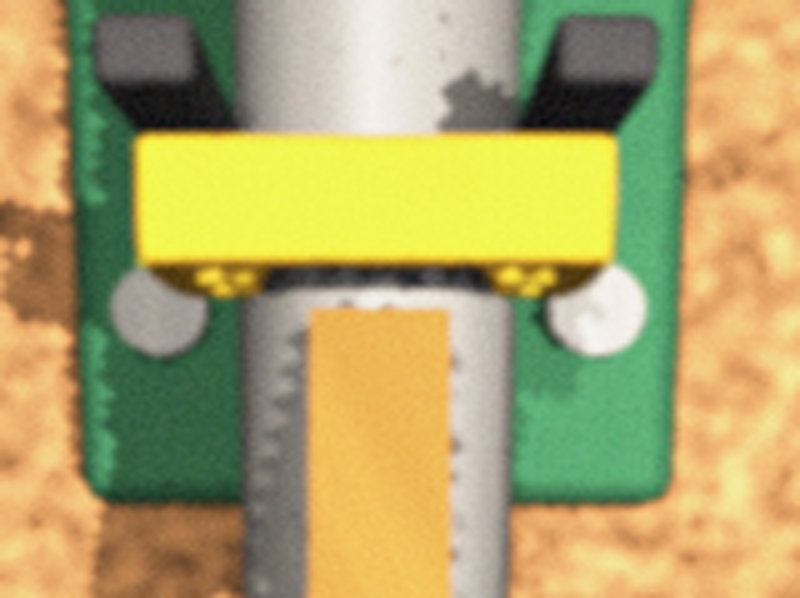

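View pics/zs7.png

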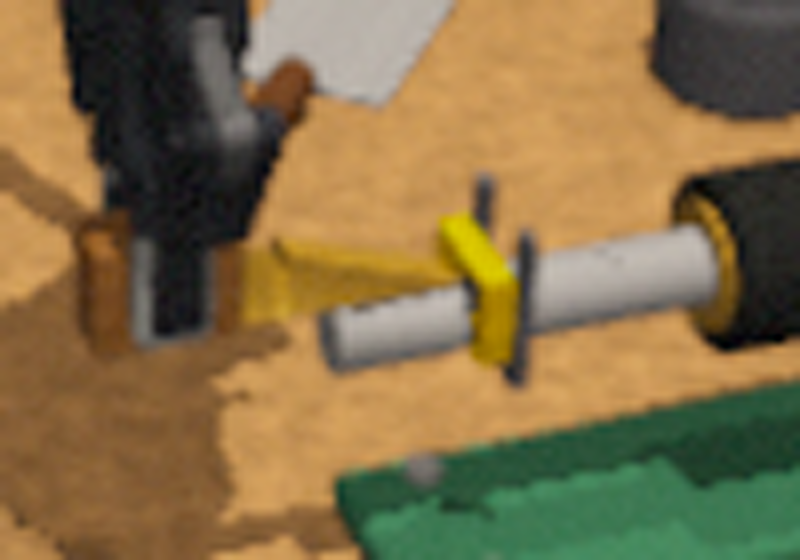

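Blade, rod and clip are now aligned (columns 379, 377 and 376), with the nose just short of the clip and level with the gap. I'll push under it.

>>> {"api": "move_arm", "payload": {
  "series": [
    [[0.0023,0.0033,0,0,0,0,0.01],[0.0023,0.0033,0,0,0,0,0.01],[0.0023,0.0033,0,0,0,0,0.01],[0.0023,0.0033,0,0,0,0,0.01],[0,0,0,0,0,0,0.01]]
  ],
  "newtons": 100
}}

```text
clock: 7.13
position: [0.5526, 0.0021, 0.1251]
ee_rot: [-0.0, 0.885, 0.465, -0.001]
contact_force: [0.2, -0.1, -5.5]
width: 0.0203
```

```bash
python3 - <<'E'
from h import *
d=wsnap('w8'); snap('scene','s8')
a=cv2.imread('pics/s8.png')
b=cv2.resize(a[180:250,245:345],None,fx=5,fy=5,interpolation=cv2.INTER_CUBIC)
a=cv2.imread('pics/w8.png')
c=cv2.resize(a[0:130,220:360],None,fx=2,fy=2)
o=np.zeros((350,800,3),np.uint8);o[:,:500]=b;o[:260,510:790]=c;cv2.imwrite('pics/z8.png',o)
E
```

```text
7.1333 [0.55255425 0.00205892 0.12505264] [-5.54351087e+01 -1.27371649e-01  1.79990761e+02] 0.020257118447929878 [ 0.21554495 -0.05561166 -5.53024971]
```

View pics/z8.png

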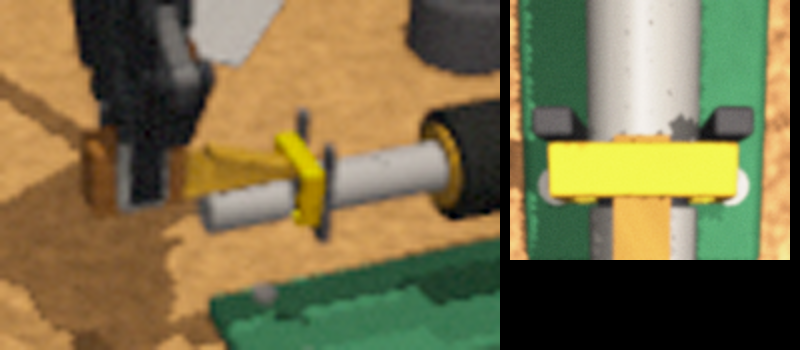

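The nose has come out under the crown. Continuing up the ramp.

>>> {"api": "move_arm", "payload": {
  "series": [
    [[0.0024,0.0034,0,0,0,0,0.01],[0.0024,0.0034,0,0,0,0,0.01],[0.0024,0.0034,0,0,0,0,0.01],[0.0024,0.0034,0,0,0,0,0.01],[0.0024,0.0034,0,0,0,0,0.01],[0,0,0,0,0,0,0.01]]
  ]
}}

```text
clock: 7.73
position: [0.5665, 0.0197, 0.1263]
ee_rot: [-0.0, 0.886, 0.465, 0.002]
contact_force: [-0.6, 0.9, -1.7]
width: 0.0202
```

```bash
cat > v.py <<'E'
from h import *
import sys
n=sys.argv[1]
d=wsnap('w'+n); snap('scene','s'+n)
a=cv2.imread(f'pics/s{n}.png')
b=cv2.resize(a[180:250,245:345],None,fx=5,fy=5,interpolation=cv2.INTER_CUBIC)
a=cv2.imread(f'pics/w{n}.png')
c=cv2.resize(a[0:230,210:350],None,fx=2,fy=1.52)
o=np.zeros((350,800,3),np.uint8);o[:,:500]=b;o[:,510:790]=c[:350];cv2.imwrite(f'pics/z{n}.png',o)
E
python3 v.py 9
```

```text
7.7333 [0.56645251 0.01968196 0.12628457] [-5.53699370e+01  1.48794434e-01 -1.79912359e+02] 0.02021216417019079 [-0.61754624  0.92566262 -1.66715148]
```

View pics/z9.png

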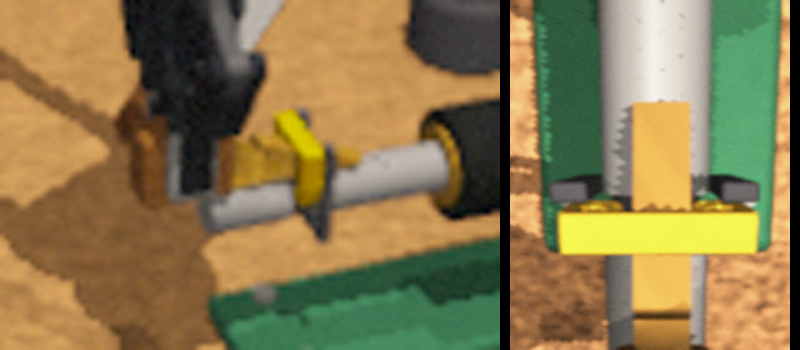

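The clip has risen up the ramp and is held by the backstop ears. I'll continue so it goes over the lip into the seat.

>>> {"api": "move_arm", "payload": {
  "series": [
    [[0.002,0.0038,0,0,0,0,0.01],[0.002,0.0038,0,0,0,0,0.01],[0.0028,0.0041,0,0,0,0,0.01],[0.0028,0.0041,0,0,0,0,0.01],[0.0024,0.0034,0,0,0,0,0.01],[0,0,0,0,0,0,0.01],[0,0,0,0,0,0,0.01]]
  ]
}}

```text
clock: 8.42
position: [0.5773, 0.0382, 0.1258]
ee_rot: [0.0, 0.885, 0.465, 0.0]
contact_force: [0.5, -0.3, -2.8]
width: 0.0203
```

```bash
python3 v.py 10
```

```text
8.4167 [0.57728163 0.03822181 0.12582238] [-5.54274412e+01  2.63527087e-03  1.79997554e+02] 0.02034509620664942 [ 0.50643959 -0.32421213 -2.82991837]
```

View pics/z10.png

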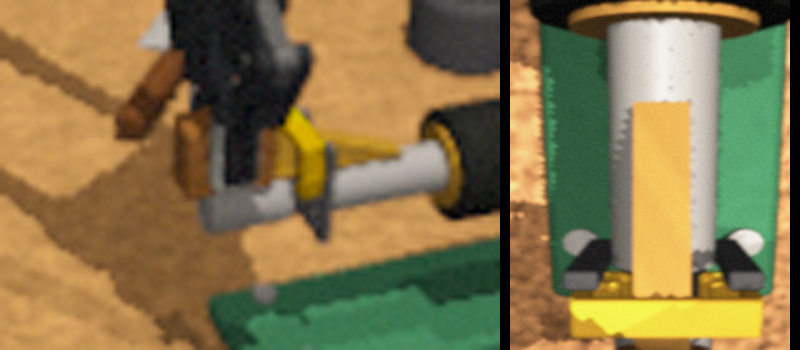

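>>> {"api": "move_arm", "payload": {
  "series": [
    [[0.0023,0.0033,0,0,0,0,0.01],[0.0017,0.0025,0,0,0,0,0.01],[0.0011,0.0016,0,0,0,0,0.01],[0,0,0,0,0,0,0.01],[0,0,0,0,0,0,0.01],[0,0,0,0,0,0,0.01]]
  ]
}}

```text
clock: 9.02
position: [0.5821, 0.0452, 0.1259]
ee_rot: [0.0, 0.885, 0.465, -0.0]
contact_force: [0.3, -0.8, -0.8]
width: 0.0205
```

```bash
sed -i 's/0:230,210:350\],None,fx=2,fy=1.52/120:235,210:350],None,fx=2,fy=3.05/' v.py; python3 v.py 11
```

```text
9.0167 [0.58209519 0.04524579 0.12586889] [-5.53977162e+01 -9.97692319e-03  1.79993380e+02] 0.020487701017130034 [ 0.28752562 -0.84734344 -0.77472628]
```

View pics/z11.png

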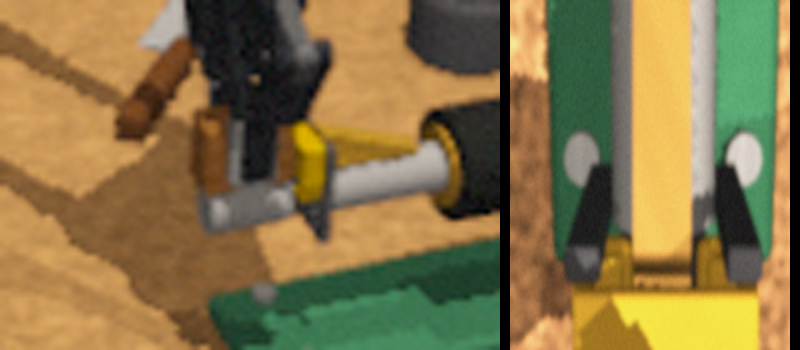

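View pics/w11.png

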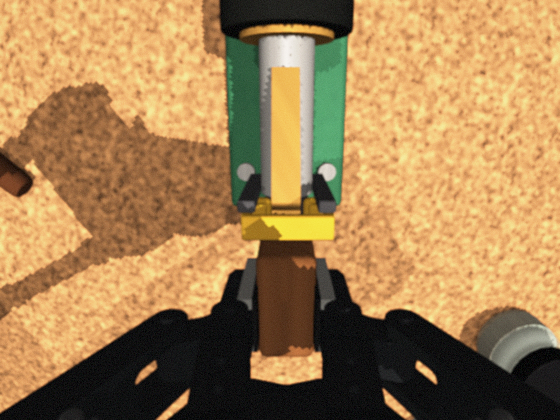

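The clip sits on the seat behind the lip, which is visible just in front of it. I'll lift straight up.

>>> {"api": "move_arm", "payload": {
  "series": [
    [[0,0,0.004,0,0,0,0.01],[0,0,0.006,0,0,0,0.01],[0,0,0.008,0,0,0,0.01],[0,0,0.01,0,0,0,0.01],[0,0,0.012,0,0,0,0.01],[0,0,0.012,0,0,0,0.01],[0,0,0.012,0,0,0,0.01],[0,0,0.01,0,0,0,0.01],[0,0,0.006,0,0,0,0.01],[0,0,0,0,0,0,0.01],[0,0,0,0,0,0,0.01]]
  ]
}}

```text
clock: 10.03
position: [0.5822, 0.0453, 0.2063]
ee_rot: [0.0, 0.885, 0.465, 0.0]
contact_force: [0.3, 0.8, -1.6]
width: 0.0204
```

```bash
python3 - <<'E'
from h import *
wsnap('w12'); snap('scene','s12')
print(manip.get_state()['qpos'])
a=cv2.imread('pics/s0.png') if 0 else cv2.imread('pics/s12.png')
cv2.imwrite('pics/zs12.png',cv2.resize(a[140:250,235:395],None,fx=5,fy=5,interpolation=cv2.INTER_CUBIC))
a=cv2.imread('pics/scene0.png')
cv2.imwrite('pics/zt.png',cv2.resize(a[275:390,75:225],None,fx=5,fy=5,interpolation=cv2.INTER_CUBIC))
E
```

```text
10.0333 [0.5822436  0.0452537  0.20629853] [-5.53959704e+01  4.15559376e-02  1.79993564e+02] 0.02040289894148282 [ 0.31164335  0.77632158 -1.63663031]
[-4.15527375e-02  3.11750143e-01  1.54674933e+00 -6.86136947e-05
  1.28451591e+00  5.62506999e-01]
```

View pics/zs12.png

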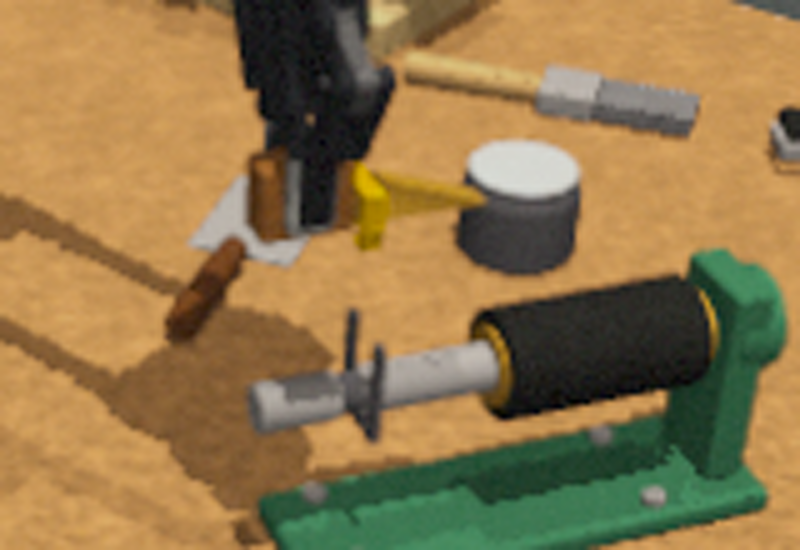

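View pics/w12.png

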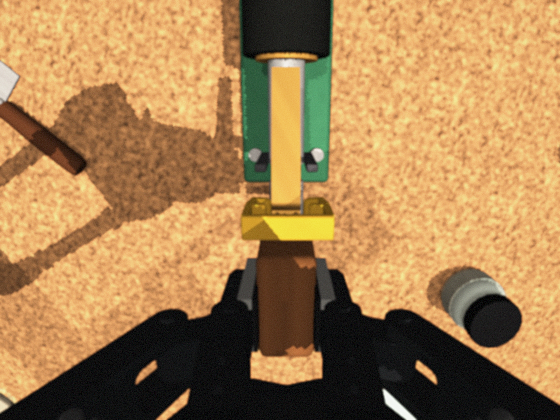

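View pics/zt.png

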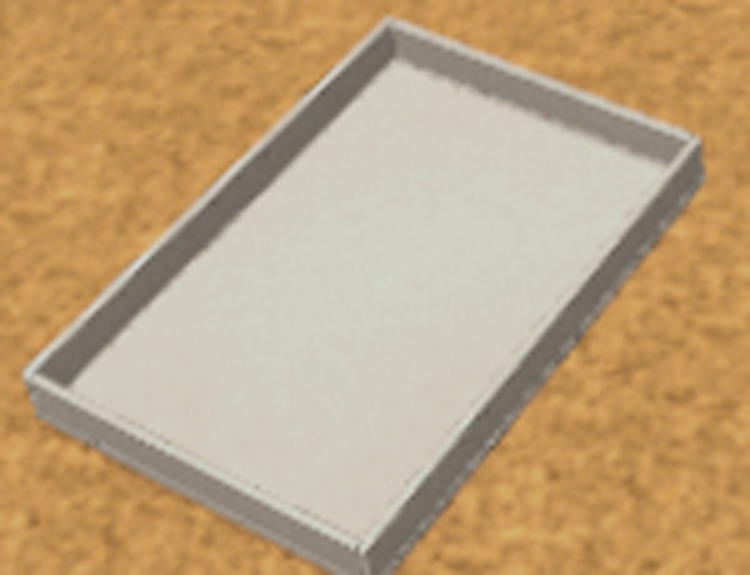

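The clip hangs from the wedge, clear of the rod. Now I'll measure the tray from its four top corners.

```bash
python3 - <<'E'
from h import *
s=load('scene0')
T=lambda x,y:(75+(x+.5)/5-.5,275+(y+.5)/5-.5)
c=np.array([onz(s,*T(*p),.026) for p in [(389,18),(703,142),(362,552),(27,379)]])
print(c, c.mean(0)); 
for i in range(4): v=c[(i+1)%4]-c[i]; print(np.linalg.norm(v),np.degrees(np.arctan2(v[1],v[0])))
E
```

```text
[[ 0.41293795 -0.23773475  0.026     ]
 [ 0.57020476 -0.20951119  0.026     ]
 [ 0.60791049 -0.42368971  0.026     ]
 [ 0.45565979 -0.45233573  0.026     ]] [ 0.51167824 -0.33081785  0.026     ]
0.15977928353131088 10.174163217590769
0.2174721981491606 -80.01549577378296
0.1549221383120625 -169.34435184968333
0.21881209975746727 101.25900285883978
```

>>> {"api": "move_arm", "payload": {
  "series": [
    [[-0.0018,-0.0114,0,0,0,0.0217,0.01],[-0.0018,-0.0114,0,0,0,0.0217,0.01],[-0.0036,-0.0228,0,0,0,0.0435,0.01],[-0.0036,-0.0228,0,0,0,0.0435,0.01],[-0.0036,-0.0228,0,0,0,0.0435,0.01],[-0.0036,-0.0228,0,0,0,0.0435,0.01],[-0.0036,-0.0228,0,0,0,0.0435,0.01],[-0.0036,-0.0228,0,0,0,0.0435,0.01],[-0.0036,-0.0228,0,0,0,0.0435,0.01],[-0.0036,-0.0228,0,0,0,0.0435,0.01],[-0.0036,-0.0228,0,0,0,0.0435,0.01],[-0.0036,-0.0228,0,0,0,0.0435,0.01],[-0.0036,-0.0228,0,0,0,0.0435,0.01],[-0.0036,-0.0228,0,0,0,0.0435,0.01],[-0.0036,-0.0228,0,0,0,0.0435,0.01],[-0.0036,-0.0228,0,0,0,0.0435,0.01],[-0.0036,-0.0228,0,0,0,0.0435,0.01],[-0.0036,-0.0228,0,0,0,0.0435,0.01],[-0.0018,-0.0114,0,0,0,0.0217,0.01],[-0.0018,-0.0114,0,0,0,0.0217,0.01]]
  ]
}}

```text
clock: 11.8
position: [0.5167, -0.3663, 0.2046]
ee_rot: [-0.001, 0.641, 0.767, 0.0]
contact_force: [0.1, -0.6, -1.6]
width: 0.0208
```

```bash
python3 - <<'E'
from h import *
wsnap('w13'); snap('scene','s13')
E
```

```text
11.8 [ 0.51666947 -0.36629346  0.20463794] [-1.00240172e+02 -8.66711150e-02 -1.79927316e+02] 0.0208386974086599 [ 0.07328787 -0.58733145 -1.57025062]
```

View pics/w13.png

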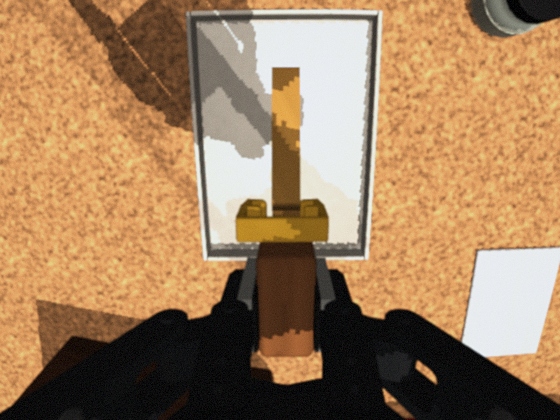

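View pics/s13.png

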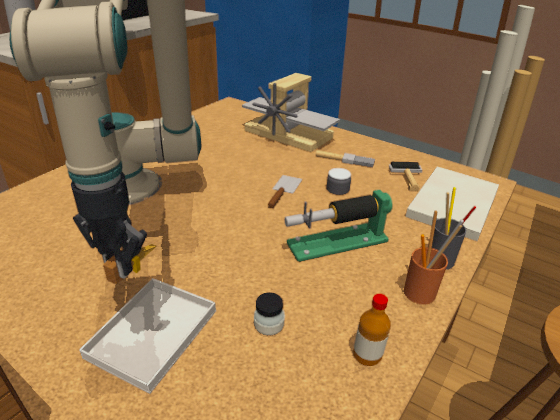

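The clip is still on the seat, and the tray corners in the wrist view are at (190,13), (380,12), (367,258) and (206,259).

```bash
python3 - <<'E'
from h import *
d=load('w13')
c=np.array([onz(d,*p,.026) for p in [(190,12),(381,11),(368,260),(205,260)]])
print(c,c.mean(0))
for i in range(4): v=c[(i+1)%4]-c[i]; print(np.linalg.norm(v),np.degrees(np.arctan2(v[1],v[0])))
E
```

```text
[[ 0.41391477 -0.23436852  0.026     ]
 [ 0.56552644 -0.20640018  0.026     ]
 [ 0.6067361  -0.4210329   0.026     ]
 [ 0.45183864 -0.44902371  0.026     ]] [ 0.50950399 -0.32770632  0.026     ]
0.15416979657532717 10.452047711096691
0.21855305951070983 -79.13142928023872
0.15740619085639007 -169.75688213161138
0.2179795207128869 100.01924974542534
```

>>> {"api": "move_arm", "payload": {
  "series": [
    [[-0.002,0.002,-0.01,0,0,0,0.01],[-0.003,0.001,-0.018,0,0,0,0.01],[0,0,-0.022,0,0,0,0.01],[0,0,-0.022,0,0,0,0.01],[0,0,-0.022,0,0,0,0.01],[0,0,-0.022,0,0,0,0.01],[0,0,-0.018,0,0,0,0.01],[0,0,-0.013,0,0,0,0.01],[0,0,-0.01,0,0,0,0.01],[0,0,-0.007,0,0,0,0.01],[0,0,-0.005,0,0,0,0.01],[0,0,-0.004,0,0,0,0.01],[0,0,-0.003,0,0,0,0.01],[0,0,-0.003,0,0,0,0.01],[0,0,-0.002,0,0,0,0.01],[0,0,0,0,0,0,0.01],[0,0,0,0,0,0,0.01],[0,0,0,0,0,0,0.01]]
  ]
}}

```text
clock: 13.4
position: [0.5126, -0.3624, 0.0253]
ee_rot: [0.0, 0.641, 0.767, 0.0]
contact_force: [-0.4, -0.7, -1.2]
width: 0.0206
```

```bash
python3 - <<'E'
from h import *
wsnap('w14')
E
```

```text
13.4 [ 0.51262055 -0.3623658   0.02533672] [-1.00240386e+02  4.34422314e-02  1.79970329e+02] 0.020649044622754634 [-0.44304103 -0.70591364 -1.19606024]
```

View pics/w14.png

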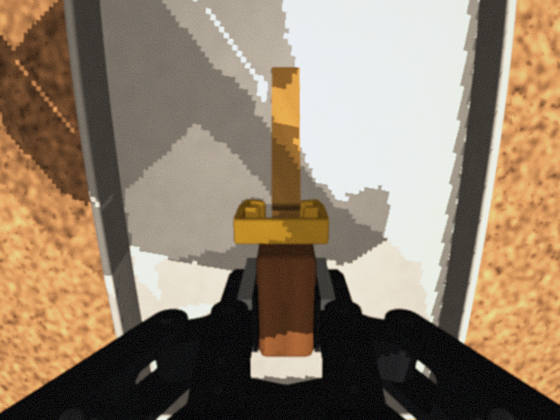

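>>> {"api": "move_arm", "payload": {
  "series": [
    [[0,0,-0.002,0,0,0,0.01],[0,0,-0.0015,0,0,0,0.01],[0,0,0,0,0,0,0.01],[0,0,0,0,0,0,0.01]]
  ]
}}

```text
clock: 13.78
position: [0.5125, -0.3623, 0.0215]
ee_rot: [0.0, 0.641, 0.767, 0.0]
contact_force: [0.9, -0.8, -0.8]
width: 0.0206
```

>>> {"api": "move_arm", "payload": {
  "series": [
    [[0,0,0,0,0,0,0.026],[0,0,0,0,0,0,0.032],[0,0,0,0,0,0,0.045],[0,0,0,0,0,0,0.05],[0,0,0,0,0,0,0.05],[0,0,0,0,0,0,0.05]]
  ]
}}

```text
clock: 14.28
position: [0.5124, -0.3621, 0.0215]
ee_rot: [0.0, 0.641, 0.767, 0.0]
contact_force: [-0.9, 0.2, -0.0]
width: 0.05
```

```bash
python3 - <<'E'
from h import *
wsnap('w15')
E
```

```text
14.2833 [ 0.51239583 -0.36214534  0.02147138] [-1.00244231e+02  7.24453708e-03  1.79999404e+02] 0.04998211309282097 [-0.8789504   0.17657612 -0.04493204]
```

View pics/w15.png

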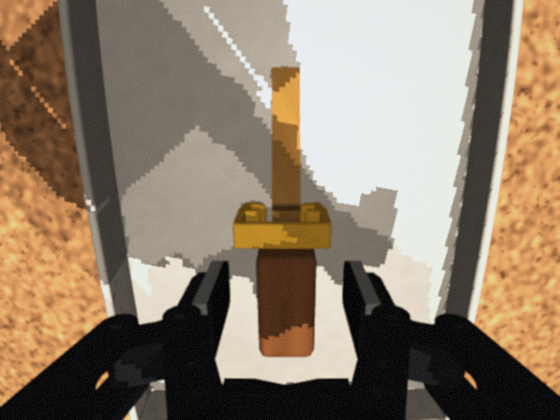

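The wedge is released, with the clip standing astride it. Retreating upward.

>>> {"api": "move_arm", "payload": {
  "series": [
    [[0,0,0.01,0,0,0,0.05],[0,0,0.02,0,0,0,0.05],[0,0,0.03,0,0,0,0.05],[0,0,0.035,0,0,0,0.05],[0,0,0.035,0,0,0,0.05],[0,0,0.035,0,0,0,0.05],[0,0,0.02,0,0,0,0.05],[0,0,0,0,0,0,0.05],[0,0,0,0,0,0,0.05],[0,0,0,0,0,0,0.05],[0,0,0,0,0,0,0.05]]
  ]
}}

```text
clock: 15.25
position: [0.5115, -0.3614, 0.2047]
ee_rot: [-0.002, 0.641, 0.767, 0.0]
contact_force: [0.8, -0.8, -0.4]
width: 0.05
```

```bash
python3 - <<'E'
from h import *
d=wsnap('w16'); s=snap('scene','s16'); snap('side','i16')
E
```

```text
15.25 [ 0.5114778  -0.3613928   0.20469493] [-1.00243002e+02 -1.47328605e-01 -1.79864024e+02] 0.05000509146339447 [ 0.84521971 -0.7737152  -0.42434186]
```

View pics/w16.png

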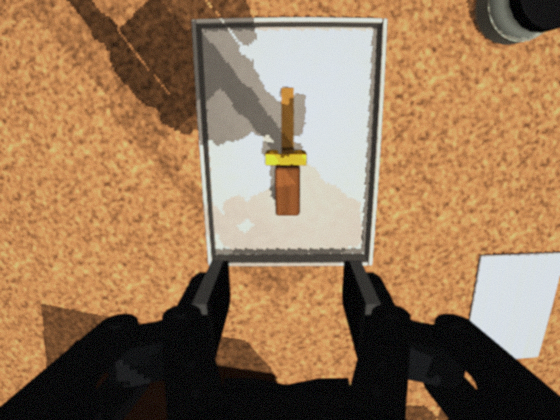

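View pics/s16.png

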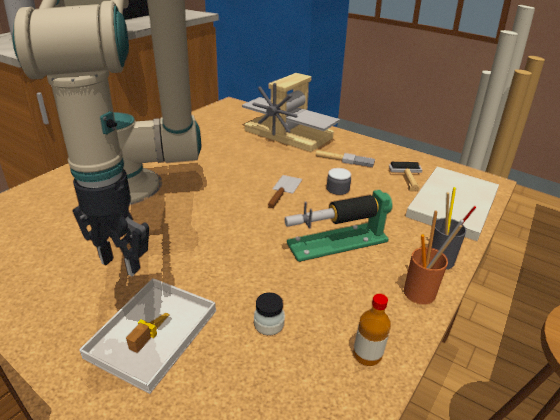

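The wrist view shows the handle (288,190), clip (286,158) and nose (287,90) well inside the tray walls. The scene view shows the knife, tin and jar at their original pixels, and the gripper is clear. Handing in.

```bash
python3 -c "
from h import *
a=cv2.imread('pics/scene0.png').astype(int);b=cv2.imread('pics/s16.png').astype(int)
df=np.abs(a-b).sum(2)
for n,(x0,y0,x1,y1) in dict(knife=(266,175,302,208),tin=(326,168,353,194),jar=(252,292,287,334)).items(): print(n,(df[y0:y1,x0:x1]>90).mean())
print(manip.sign_off())"
```

```text
knife 0.0016835016835016834
tin 0.0
jar 0.0
the job is handed in; nothing more can be done
None
```

I freed the clip with the wedge, laid both in the white tray and handed the job in at about 15 s of the 51 s allowed; no verdict is reported. I gripped the wedge by its handle and slid its nose along the rod under the clip. The clip rode up the ramp over the lip into the seat, and I carried it to the tray on the wedge.

- **In the tray:** the last wrist picture shows the handle, clip and nose well inside the tray walls, and the gripper is open and clear above them. I did not measure their speed or final heights.
- **Contact with the clip:** no picture showed the gripper touching the clip at any stage, and the measured forces stayed under about 7 N. I have no direct reading of the force on the clip.
- **Other things on the bench:** comparing the first and last scene pictures, the knife, tin and jar areas are practically unchanged (at most 0.2% of pixels differ).
- **Disagreements:** the two cameras put the tray's centre about 4 mm apart. I came in 2.5 mm off the rod's axis and corrected that before reaching the clip.

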